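# Sort left- and right-hand drawer clips into their outline trays

### The arm

A 6-joint arm with a two-finger parallel gripper is mounted at the origin on a cart in front of the work surface, level with it; the furniture and walls round the work are solid. World frame = base frame: x ahead of the robot, y to its left, z up, the work surface at z = 0. Lengths are in m, angles in rad, forces in N, time in s.
With the tool pointing down it reaches from about 0.425 to 0.95 m from the base axis. Payload 3.5 kg.
Tool frame: the origin (TCP) lies midway between the tips of the shut fingers; the grasp point (between the pads) lies 19 mm behind it (ctrl.hold_point_z is the distance from the TCP to the grasp point, in m); z points along the fingers, y is the line along which they close (so a half turn about z gives the same grasp; the last joint's range is limited). The gripper opens to 85 mm and grips with 20 to 120 N. Pads are 22 mm wide; open, the fingers measure 114 mm over their backs; the gripper's body (76 mm by 85 mm) begins 54 mm behind the grasp point. The pads swing forward as they close: fully open they stand 13 mm farther back than shut.
Start: joints at [-1.437, 0.286, 1.577, -0, 1.279, -0.15], TCP at [0.189, -0.648, 0.231] pointing down, gripper open.
Joint ranges: [-2.77, 2.77], [-0.9, 2.22], [0.21, 2.48], [-1.53, 4.67], [0.24, 2.81], [-2.84, 2.84]. Speed limits (rad/s): [2.79, 2.79, 3.14, 3.14, 3.14, 3.14].

### API

Orientations are given as a unit quaternion [x, y, z, w].
In Python, from plant import readout, cams, sign_off, ctrl gives the robot as it stands. The module is installed in compiled form; this text tells all that it offers.
- The arm moves only by the tool step_arm, never from a script. Its argument "increments" is a list of rows, each a list of 2 entries, a list of its own where there are three numbers: the shift along the world's x, y, z in mm, then the turn, a rotation vector about the world's x, y, z in rad. In form: [[[x, y, z], [rx, ry, rz]], ...]. A call has 1 to 8 rows; each row shifts and turns the commanded pose from where the row before left it; what a row does not reach is not made up. A row lasts 1/12 s, in which the tool goes at most 41.7 mm and 7.16 degrees, less where a joint would pass 70% of its speed; a pose out of reach is approached as far as the arm can. A call is refused whole if a number of a shift passes 41.7 or a number of a turn 0.125, either way. A call with a gripper value outside its range is refused whole. "fingers" is the opening, from -1 (shut) to 1 (fully open), set as the call begins (left out, the last holds). The fingers move at their own pace and stop on an object; "grip_force" is the grip in N (left out, the last holds). Time passes only in rows, so rows that do not move let the fingers close. It gives the time, the measured TCP pose, the force, the opening and the grip force at its end, in the units of the state.
- readout.get_state(): the state, without advancing time (a new reading comes with each control period).
- cams.read_camera(name): name is "side" or "top"; returns the picture (480x640x3 uint8, red, green, blue); there is no depth.
- cams.get_calibration(name): a dict with "fx", "fy", "cx", "cy" (pixels), "eye" and "rotation" of the camera in the world. Camera axes: x right, y up, looking along -z (the intrinsics and any distortion apply to the point x, -y, -z); pixel columns grow to the right and rows downward; lengths in m; the calibration is good to about 2 mm. A picture is of the moment at which its call begins. get_calibration takes no time and is no camera call.
- sign_off(): hands the job in; it is judged then, once.
The state is a dict: "time": time; "qpos": joint angles; "dq": joint speeds; "joint_efforts": joint torques, N m; "eef_pos": TCP position; "tcp_rot": TCP orientation; "contact_force": force on the tool from outside, world axes, zero at the start; "wrist_torque": the same for the moment, N m; "opening": opening from 0.0 (shut) to 1.0 (fully open); "finger_force": force on a finger pad.
Only numpy, scipy, OpenCV 4.12 (cv2) and the standard library are available. Lean on these libraries where they do the work, as an engineer would, in place of code of your own. Each camera call takes 0.05 s, during which the arm holds its last target. There are 200 camera calls.

### The job

Clear up the drawer clips for the fitter: lay the two left-hand L-shaped clips and the two right-hand ones in the two wooden trays on the hob, one in each bay, flat on its foot and on the black outline that matches its hand and the way it points. Leave the straight clips, the tin and the orange where they are.

Things in the scene. Friction and masses are not known exactly. Their poses are not given: they have to be found in the camera images.
- left_clip_1: grey left-hand clip. L-shaped foot 5 mm thick: long leg 80x24 mm along its x (x -40..40, y -12..12); at its +x end a side leg (x 16..40) out to y = +42 mm: with the long leg pointing away from you it points left. Grip block on top at the origin: 46 (x) x 12 (y) mm, top 36 mm above the underside. Origin: underside, below the block's middle; z up.
- left_clip_2: second left-hand clip, the same as the first. As all L clips, 35-70 g, starts flat on its foot on the worktop (z = 0), its x axis within 1.2 rad of world +y. Pinch the block across its 12 mm, fingertips at least 7 mm above the underside so as to clear the foot.
- right_clip_1: grey right-hand (mirror image) clip. L-shaped foot 5 mm thick: long leg 80x24 mm along its x (x -40..40, y -12..12); at its +x end a side leg (x 16..40) out to y = -42 mm: with the long leg pointing away from you it points right. Grip block on top at the origin: 46 (x) x 12 (y) mm, top 36 mm above the underside. Origin: underside, below the block's middle; z up.
- right_clip_2: second right-hand clip, the same as the first. As all L clips, 35-70 g, starts flat on its foot on the worktop (z = 0), its x axis within 1.2 rad of world +y. Pinch the block across its 12 mm, fingertips at least 7 mm above the underside so as to clear the foot.
- straight_clip_1: grey straight clip, not wanted, stays where it lies: the same 80 x 24 x 5 mm foot and grip block (46 x 12 mm, top at 36 mm) but no side leg. Origin: underside centre; long along its x.
- straight_clip_2: grey straight clip, not wanted, stays where it lies: the same 80 x 24 x 5 mm foot and grip block (46 x 12 mm, top at 36 mm) but no side leg. Origin: underside centre; long along its x.
- left_tray: low wooden tray 175 (x) x 116 (y) mm, fixed on the cold hob, underside z = 6 mm. Two bays along x, inside 80x106 mm; walls 12 mm high, 5 thick; floor at 4 mm. Black left-hand outline in each: side leg at the +y end, pointing to -x (robot). A clip on it: clip x along tray +y, origin at tray x = +57.5 or -27.5 mm, y 0, z 4. Origin: underside centre; x away from the robot within 0.12 rad, z up.
- right_tray: low wooden tray 175 (x) x 116 (y) mm, fixed on the cold hob, underside z = 6 mm. Two bays along x, inside 80x106 mm; walls 12 mm high, 5 thick; floor at 4 mm. Black right-hand outline in each: side leg at the +y end, pointing to +x (away). A clip on it: clip x along tray +y, origin at tray x = +27.5 or -57.5 mm, y 0, z 4. Origin: underside centre; x away from the robot within 0.12 rad, z up.
- tin: food tin with a printed label, 75 mm across, 58 mm tall, standing among the clips; origin at the centre of its underside. Leave alone. Mind the wall cabinet beyond the clips: its front is at x = 0.69, its bottom 0.42 m above the worktop, from y = -0.03 to the left; swing the wrist past in front of it.
- orange: an orange, about 75 mm across, 65 mm tall, lying among the clips; origin at its underside as it lay at the start. Leave alone.

How it is judged:
At the end, for the whole second after the job is handed in: Left-hand clips in the left tray, right-hand ones in the right tray, one per bay (either of a pair in either bay), flat (origin under 7 mm above the tray's underside, tilt under 0.08 rad), within 13 mm in tray x and y and 0.3 rad of the outline, at rest ((((x of left_clip_1 in the frame of left_tray between 0.0445 and 0.0705 m and y of left_clip_1 in the frame of left_tray between -0.013 and 0.013 m and z of left_clip_1 in the frame of left_tray below 0.007 m and angle between the x axis of left_clip_1 and the y axis of left_tray, either way round below 0.3 rad and angle between left_clip_1's own z axis and vertical below 0.08 rad and linear speed of left_clip_1 below 0.02 m/s) and (x of left_clip_2 in the frame of left_tray between -0.0405 and -0.0145 m and y of left_clip_2 in the frame of left_tray between -0.013 and 0.013 m and z of left_clip_2 in the frame of left_tray below 0.007 m and angle between the x axis of left_clip_2 and the y axis of left_tray, either way round below 0.3 rad and angle between left_clip_2's own z axis and vertical below 0.08 rad and linear speed of left_clip_2 below 0.02 m/s)) or ((x of left_clip_1 in the frame of left_tray between -0.0405 and -0.0145 m and y of left_clip_1 in the frame of left_tray between -0.013 and 0.013 m and z of left_clip_1 in the frame of left_tray below 0.007 m and angle between the x axis of left_clip_1 and the y axis of left_tray, either way round below 0.3 rad and angle between left_clip_1's own z axis and vertical below 0.08 rad and linear speed of left_clip_1 below 0.02 m/s) and (x of left_clip_2 in the frame of left_tray between 0.0445 and 0.0705 m and y of left_clip_2 in the frame of left_tray between -0.013 and 0.013 m and z of left_clip_2 in the frame of left_tray below 0.007 m and angle between the x axis of left_clip_2 and the y axis of left_tray, either way round below 0.3 rad and angle between left_clip_2's own z axis and vertical below 0.08 rad and linear speed of left_clip_2 below 0.02 m/s))) and (((x of right_clip_1 in the frame of right_tray between 0.0145 and 0.0405 m and y of right_clip_1 in the frame of right_tray between -0.013 and 0.013 m and z of right_clip_1 in the frame of right_tray below 0.007 m and angle between the x axis of right_clip_1 and the y axis of right_tray, either way round below 0.3 rad and angle between right_clip_1's own z axis and vertical below 0.08 rad and linear speed of right_clip_1 below 0.02 m/s) and (x of right_clip_2 in the frame of right_tray between -0.0705 and -0.0445 m and y of right_clip_2 in the frame of right_tray between -0.013 and 0.013 m and z of right_clip_2 in the frame of right_tray below 0.007 m and angle between the x axis of right_clip_2 and the y axis of right_tray, either way round below 0.3 rad and angle between right_clip_2's own z axis and vertical below 0.08 rad and linear speed of right_clip_2 below 0.02 m/s)) or ((x of right_clip_1 in the frame of right_tray between -0.0705 and -0.0445 m and y of right_clip_1 in the frame of right_tray between -0.013 and 0.013 m and z of right_clip_1 in the frame of right_tray below 0.007 m and angle between the x axis of right_clip_1 and the y axis of right_tray, either way round below 0.3 rad and angle between right_clip_1's own z axis and vertical below 0.08 rad and linear speed of right_clip_1 below 0.02 m/s) and (x of right_clip_2 in the frame of right_tray between 0.0145 and 0.0405 m and y of right_clip_2 in the frame of right_tray between -0.013 and 0.013 m and z of right_clip_2 in the frame of right_tray below 0.007 m and angle between the x axis of right_clip_2 and the y axis of right_tray, either way round below 0.3 rad and angle between right_clip_2's own z axis and vertical below 0.08 rad and linear speed of right_clip_2 below 0.02 m/s)))); the robot touches nothing.
It fails at once if the first straight clip was moved by more than 20 mm (distance of straight_clip_1 from where it was at the start of the episode above 0.02 m).
It fails at once if the second straight clip was moved by more than 20 mm (distance of straight_clip_2 from where it was at the start of the episode above 0.02 m).
It fails at once if the tin was moved by more than 20 mm (distance of tin from where it was at the start of the episode above 0.02 m).
It fails at once if the orange was moved by more than 25 mm (distance of orange from where it was at the start of the episode above 0.025 m).
It also fails if it takes over 120 s, if anything falls off the work surface, if the arm or the gripper's body presses on something with over 40 N, if the wrist force passes 120 N, or if a joint passes its speed limit or range.

## Working session

There is one attempt and no reset: what is moved stays moved. The work goes in short steps, Python scripts to look and compute and a tool call to move; the robot and the scene stay as the last step left them, time stands still between calls to the robot, and variables do not carry over. Pictures are saved under pics/ and viewed, at most 14 in all, crops included, and the job is handed in when it is done.

Besides the shell and the picture viewer there is one more tool, called after "Emit:" as name(argument=value, ...) on one line, values as JSON. step_arm: Moves the arm, as the interface text tells. Its arguments: {"type":"object","properties":{"increments":{"type":"array","items":{"type":"array"}},"fingers":{"type":"number"},"grip_force":{"type":"number"}},"required":["increments"]}

```bash
mkdir -p pics; python3 - <<'E'
from plant import readout,cams,ctrl
import cv2,numpy as np
np.set_printoptions(precision=4,suppress=True)
s=readout.get_state();print(s)
print(ctrl.hold_point_z)
for n in("top","side"):
    im=cams.read_camera(n);cv2.imwrite(f"pics/{n}0.png",im[:,:,::-1]);print(n,cams.get_calibration(n))
E
```

```text
{'time': 0.0, 'qpos': array([-1.437 ,  0.2872,  1.5782, -0.    ,  1.2786, -0.15  ]), 'dq': array([ 0.0001,  0.0005, -0.0011, -0.0014,  0.0002, -0.0009]), 'joint_efforts': array([ -0.0006, -40.5981, -29.2627,  -0.0002,   0.0057,   0.    ]), 'eef_pos': array([ 0.189 , -0.6473,  0.2299]), 'tcp_rot': array([ 0.9899,  0.1415,  0.    , -0.0012]), 'contact_force': array([ 0.3569, -0.5003,  0.4337]), 'wrist_torque': array([ 0.0078,  0.0122, -0.0069]), 'finger_force': 0.0, 'opening': 0.9984398141136478}
0.0187
top {'fx': 570.2673865942207, 'fy': 570.2673865942207, 'cx': 326.32977961554053, 'cy': 245.8444636244704, 'eye': array([0.3021, 0.0203, 1.2497]), 'rotation': array([ 0.0593, -0.0524, -0.6955,  0.7141])}
side {'fx': 485.60903230414004, 'fy': 485.60903230414004, 'cx': 307.74333768923793, 'cy': 234.1567914115677, 'eye': array([0.4158, 1.0671, 0.7502]), 'rotation': array([-0.0212,  0.4673,  0.8837, -0.0165])}
```

View pics/top0.png

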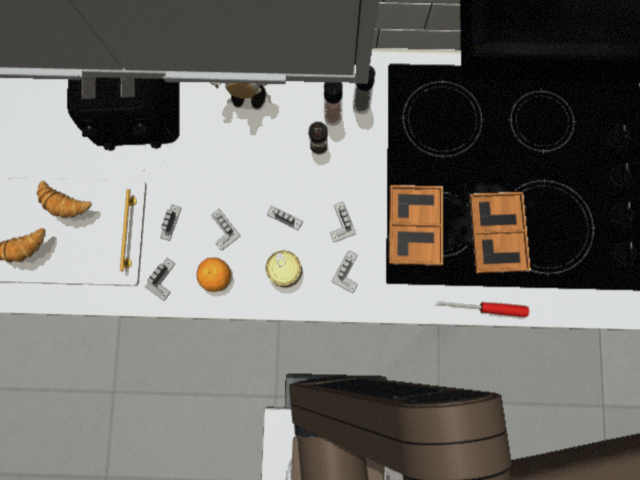

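View pics/side0.png

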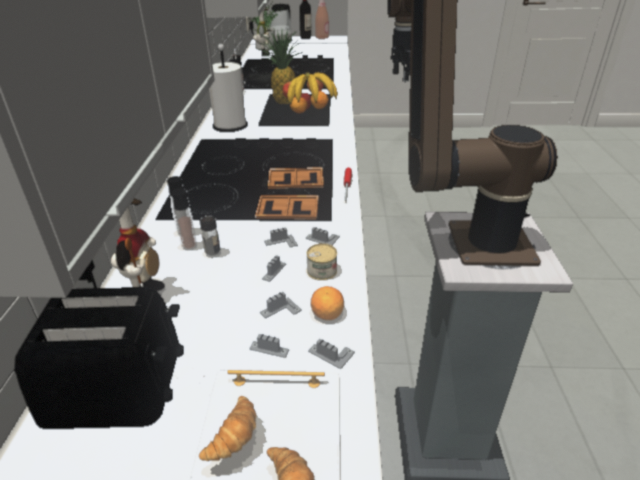

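```bash
cat > h.py <<'E'
import cv2,numpy as np
from scipy.spatial.transform import Rotation as R
from plant import readout,cams
np.set_printoptions(precision=4,suppress=True)
def ray(n,px,z):
    c=cams.get_calibration(n);px=np.atleast_2d(px).astype(float)
    d=np.c_[(px[:,0]-c['cx'])/c['fx'],-(px[:,1]-c['cy'])/c['fy'],-np.ones(len(px))]
    d=R.from_quat(c['rotation']).apply(d);e=c['eye']
    return (e+d*((z-e[2])/d[:,2])[:,None])[:,:2]
def proj(n,P):
    c=cams.get_calibration(n);q=R.from_quat(c['rotation']).inv().apply(np.atleast_2d(P)-c['eye'])
    return np.c_[c['cx']+c['fx']*q[:,0]/-q[:,2],c['cy']-c['fy']*q[:,1]/-q[:,2]]
E
python3 - <<'E'
from h import *
im=cv2.imread("pics/top0.png");hsv=cv2.cvtColor(im,cv2.COLOR_BGR2HSV)
a=cv2.resize(im[190:310,140:370],None,fx=3.4,fy=3.4,interpolation=cv2.INTER_CUBIC);cv2.imwrite("pics/c1.png",a)
g=cv2.cvtColor(im,cv2.COLOR_BGR2GRAY)
m=((g<190)&(hsv[:,:,1]<60)).astype(np.uint8);m[:, 380:]=0;m[:195]=0;m[305:]=0;m[:,:148]=0
for c in cv2.findContours(m,cv2.RETR_EXTERNAL,cv2.CHAIN_APPROX_NONE)[0]:
    if cv2.contourArea(c)<100: continue
    p=cv2.approxPolyDP(c,2.2,True)[:,0]
    print(cv2.boundingRect(c),cv2.contourArea(c));print(p.tolist(),ray("top",p,.005).round(3).tolist())
o=((hsv[:,:,1]>90)&(np.indices(g.shape)[1]>385)&(np.indices(g.shape)[0]<282)&(np.indices(g.shape)[0]>150)).astype(np.uint8)
o=cv2.morphologyEx(o,cv2.MORPH_OPEN,np.ones((3,3)))
for c in cv2.findContours(o,cv2.RETR_EXTERNAL,cv2.CHAIN_APPROX_NONE)[0]:
    if cv2.contourArea(c)<800: continue
    b=cv2.boxPoints(cv2.minAreaRect(c));w=ray("top",b,.018);print("tray",b.tolist(),w,np.linalg.norm(np.diff(w,axis=0),axis=1),w.mean(0))
    f=np.zeros_like(o);cv2.drawContours(f,[c],-1,1,-1);k=(f&(g<75)).astype(np.uint8)
    for q in cv2.findContours(k,cv2.RETR_EXTERNAL,cv2.CHAIN_APPROX_NONE)[0]:
        if cv2.contourArea(q)<150: continue
        p=cv2.approxPolyDP(q,2.2,True)[:,0];print(" out",cv2.contourArea(q),p.tolist(),ray("top",p,.010).round(3).tolist())
E
```

```text
(270, 265, 34, 28) 176.5
[[301, 265], [302, 272], [292, 285], [280, 287], [271, 281], [272, 285], [281, 292], [296, 290], [303, 275]] [[0.456, 0.09], [0.441, 0.087], [0.412, 0.108], [0.407, 0.134], [0.419, 0.154], [0.411, 0.152], [0.396, 0.131], [0.401, 0.099], [0.434, 0.085]]
(203, 258, 31, 38) 130.0
[[220, 258], [228, 265], [231, 280], [221, 291], [211, 292], [203, 288], [212, 295], [225, 294], [233, 284], [232, 271]] [[0.467, 0.269], [0.452, 0.25], [0.419, 0.242], [0.395, 0.263], [0.392, 0.284], [0.4, 0.302], [0.385, 0.282], [0.388, 0.254], [0.411, 0.237], [0.439, 0.241]]
(148, 258, 28, 43) 571.5
[[168, 258], [148, 278], [148, 289], [163, 300], [170, 291], [161, 282], [175, 263]] [[0.464, 0.384], [0.419, 0.425], [0.395, 0.423], [0.372, 0.388], [0.392, 0.374], [0.411, 0.396], [0.454, 0.368]]
(332, 250, 26, 43) 530.5
[[349, 250], [332, 282], [353, 292], [357, 284], [346, 276], [357, 255]] [[0.493, -0.015], [0.421, 0.021], [0.4, -0.026], [0.418, -0.034], [0.435, -0.01], [0.482, -0.033]]
(211, 208, 30, 43) 499.5
[[218, 208], [211, 215], [225, 233], [216, 242], [221, 250], [240, 235]] 
[... 1278 characters left out ...]
.608, -0.322]]
tray [[386.6935119628906, 266.1789245605469], [388.6719055175781, 181.10867309570312], [448.9416198730469, 182.51028442382812], [446.9632263183594, 267.5805358886719]] [[ 0.4571 -0.0973]
 [ 0.6479 -0.0997]
 [ 0.648  -0.2336]
 [ 0.4574 -0.228 ]] [0.1908 0.1339 0.1906] [ 0.5526 -0.1647]
 out 391.0 [[398, 254], [406, 254], [408, 241], [432, 241], [432, 233], [399, 232]] [[0.486, -0.123], [0.486, -0.14], [0.515, -0.144], [0.517, -0.197], [0.534, -0.197], [0.535, -0.124]]
 out 376.0 [[398, 215], [407, 216], [409, 203], [432, 204], [432, 196], [399, 195], [401, 203]] [[0.573, -0.122], [0.571, -0.142], [0.601, -0.146], [0.6, -0.197], [0.618, -0.197], [0.619, -0.124], [0.601, -0.128]]
```

View pics/c1.png

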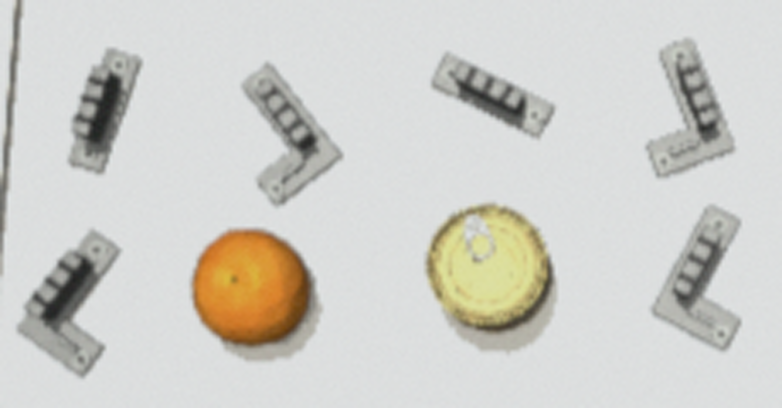

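The top view shows four L clips: right-hand at about (343,222) and (225,228), left-hand at (345,270) and (160,278). The straight clips are at (170,222) and (285,217), the orange at (213,274) and the tin at (283,268). The left tray is the one at about (416,225) and the right tray the one at (500,233).

```bash
cat > fit.py <<'E'
from h import *
L=np.array([[-40,-12],[-40,12],[16,12],[16,42],[40,42],[40,-12]])/1000.
Rr=L*[1,-1]
def kab(m,w):
    mc,wc=m.mean(0),w.mean(0);A=m-mc;B=w-wc
    a=np.arctan2((A[:,0]*B[:,1]-A[:,1]*B[:,0]).sum(),(A*B).sum());c,s=np.cos(a),np.sin(a)
    Q=np.array([[c,-s],[s,c]]);t=wc-Q@mc
    return t,a,np.linalg.norm(m@Q.T+t-w,axis=1)*1000
E
python3 - <<'E'
from fit import *
S={"E left":(L,[[349,250],[357,255],[346,276],[357,284],[353,292],[332,282]],.005),
"F left":(L,[[168,258],[175,263],[161,282],[170,291],[163,300],[145.3,286.5]],.005),
"D right":(Rr,[[343,202],[334,205],[342,227],[330,232],[333,241],[355,234]],.005),
"B right":(Rr,[[218,208],[211,215],[225,233],[216,242],[221,250],[240,235]],.005),
"LT near":(L,[[432,233],[432,241],[408,241],[406,254],[398,254],[399,232]],.01),
"LT far":(L,[[432,196],[432,204],[409,203],[407,216],[398,215],[399,195]],.01),
"RT near":(Rr,[[519,261],[518,253],[494,253],[492,241],[482,241],[484,263]],.01),
"RT far":(Rr,[[515,223],[515,215],[490,215],[488,202],[479,203],[481,225]],.01)}
im=cv2.imread("pics/top0.png");sd=cv2.imread("pics/side0.png")
for k,(m,px,z) in S.items():
    w=ray("top",px,z);i=range(6)
    # tail order: check side so that first corner is the outer one
    t,a,r=kab(m,w);print(k,t,a,"deg",np.degrees(a),r)
    x=np.array([np.cos(a),np.sin(a)]);y=np.array([-x[1],x[0]])
    if z<.01: P=[np.r_[t+u*x+v*y,.036] for u,v in((-.023,-.006),(-.023,.006),(.023,.006),(.023,-.006))]
    else: P=[np.r_[t+q[0]*x+q[1]*y,.01] for q in m]
    for n,I in(("top",im),("side",sd)): cv2.polylines(I,[np.round(proj(n,P)*16).astype(np.int32)],True,(0,0,255),1,cv2.LINE_8,4)
a=cv2.resize(im[180:310,140:540],None,fx=2,fy=2,interpolation=cv2.INTER_CUBIC)
b=cv2.resize(sd[160:370,200:400],None,fx=1.6,fy=1.6,interpolation=cv2.INTER_CUBIC)
o=np.zeros((600,800,3),np.uint8);o[:260]=a;o[262:598,:320]=b;cv2.imwrite("pics/ov.png",o)
E
```

```text
E left [ 0.4524 -0.006 ] 2.6748579541308533 deg 153.25807156869584 [1.9902 2.018  2.075  2.6242 2.3653 2.4028]
F left [0.4278 0.3983] 2.5322072094078676 deg 145.08478595167065 [3.3767 2.1321 3.7193 1.7568 1.7396 2.444 ]
D right [ 0.5617 -0.0039] -2.775224514255701 deg -159.00865186809563 [2.9022 1.748  1.3236 1.7074 2.448  1.7896]
B right [0.5425 0.2614] -2.421819750343761 deg -138.7600504361242 [1.1628 2.4422 1.5858 2.5694 1.2749 1.4628]
LT near [ 0.526  -0.1598] 1.5592164984752448 deg 89.33652470979789 [4.2037 3.8652 1.1662 3.7063 3.4674 5.8309]
LT far [ 0.6109 -0.1605] 1.5432413880158327 deg 88.42121830321827 [4.9346 3.5675 2.6232 2.4181 4.02   6.0897]
RT near [ 0.4823 -0.3482] 1.6471654581762223 deg 94.37562891323006 [4.2494 3.2966 1.3978 3.0278 2.4878 3.6074]
RT far [ 0.5676 -0.3422] 1.642298776554963 deg 94.09678859609801 [4.0293 2.8379 0.2602 1.7261 2.9268 3.1913]
```

View pics/ov.png

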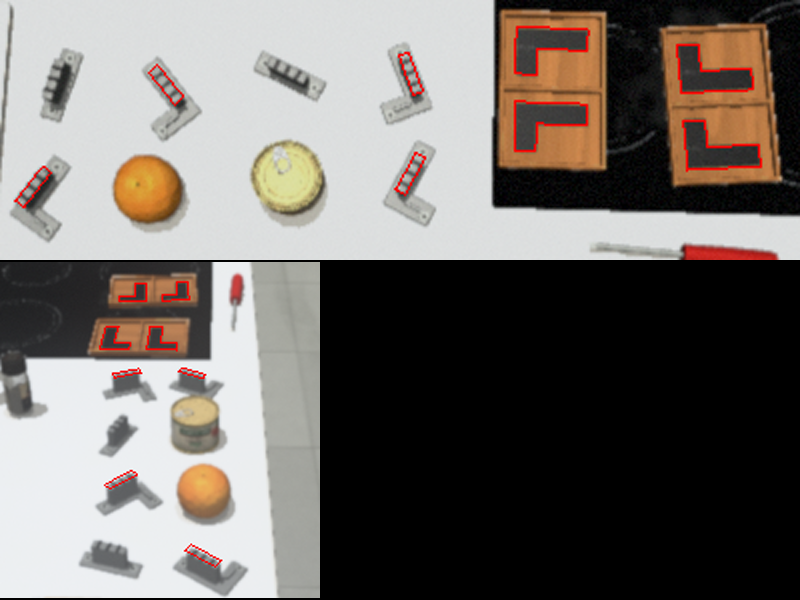

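Emit:
step_arm(increments=[[[30,40,-5],[0,0,0.12]],[[30,40,-5],[0,0,0.12]],[[30,40,-5],[0,0,0.12]],[[30,40,-5],[0,0,0.12]],[[30,40,-5],[0,0,0.12]],[[30,40,-5],[0,0,0.12]],[[30,40,-5],[0,0,0.12]],[[30,40,-5],[0,0,0.12]]], fingers=0.3, grip_force=50)

```text
time: 0.77
eef_pos: [0.3886, -0.3806, 0.1975]
tcp_rot: [0.811, 0.585, 0.0, -0.0]
contact_force: [2.0, -0.5, -0.2]
opening: 0.648
finger_force: 0.0
```

The overlay lands on the block tops in both views and on all four black outlines, so the fits hold. Next I go to the left clip at (0.452, -0.006).

Emit:
step_arm(increments=[[[5.3,31.2,-6],[0,0,0.119]],[[5.3,31.2,-6],[0,0,0.119]],[[5.3,31.2,-6],[0,0,0.119]],[[5.3,31.2,-6],[0,0,0.119]],[[5.3,31.2,-6],[0,0,0.119]],[[5.3,31.2,-6],[0,0,0.119]],[[5.3,31.2,-6],[0,0,0.119]],[[5.3,31.2,-6],[0,0,0.119]]])

```text
time: 1.43
eef_pos: [0.4301, -0.1314, 0.1496]
tcp_rot: [0.453, 0.892, 0.0, -0.0]
contact_force: [0.9, -0.1, -0.5]
opening: 0.651
finger_force: 0.0
```

Emit:
step_arm(increments=[[[5.3,31.2,-6],[0,0,0.119]],[[5.3,31.2,-6],[0,0,0.119]],[[5.3,31.2,-6],[0,0,0.119]],[[5.3,31.2,-6],[0,0,0.119]],[[0,0,0],[0,0,0]],[[0,0,0],[0,0,0]]])

```text
time: 1.93
eef_pos: [0.451, -0.0068, 0.1253]
tcp_rot: [0.231, 0.973, -0.0, -0.001]
contact_force: [0.4, -0.4, 0.5]
opening: 0.651
finger_force: 0.0
```

Emit:
step_arm(increments=[[[1.4,0.8,-30],[0,0,0]],[[0,0,-30],[0,0,0]],[[0,0,-25],[0,0,0]],[[0,0,-15],[0,0,0]],[[0,0,-10],[0,0,0]],[[0,0,-5],[0,0,0]],[[0,0,0],[0,0,0]]])

```text
time: 2.52
eef_pos: [0.4527, -0.0081, 0.0106]
tcp_rot: [0.234, 0.972, -0.0, -0.001]
contact_force: [0.3, -0.3, -0.1]
opening: 0.651
finger_force: 0.0
```

Emit:
step_arm(increments=[[[0,0,0],[0,0,0]],[[0,0,0],[0,0,0]],[[0,0,0],[0,0,0]],[[0,0,0],[0,0,0]],[[0,0,0],[0,0,0]],[[0,0,0],[0,0,0]],[[0,0,0],[0,0,0]]], fingers=-1)

```text
time: 3.1
eef_pos: [0.4542, -0.0077, 0.0124]
tcp_rot: [0.233, 0.973, -0.0, 0.001]
contact_force: [-1.1, -0.8, 5.6]
opening: 0.129
finger_force: 51.1
```

Emit:
step_arm(increments=[[[0,0,20],[0,0,0]],[[0,0,30],[0,0,0]],[[0,0,30],[0,0,0]],[[7.2,-15.5,0],[0,0,-0.112]],[[7.2,-15.5,0],[0,0,-0.112]],[[7.2,-15.5,0],[0,0,-0.112]],[[7.2,-15.5,0],[0,0,-0.112]],[[7.2,-15.5,0],[0,0,-0.112]]])

```text
time: 3.77
eef_pos: [0.4889, -0.0854, 0.0909]
tcp_rot: [0.495, 0.869, -0.0, -0.0]
contact_force: [0.5, -0.2, -0.1]
opening: 0.129
finger_force: 50.2
```

Emit:
step_arm(increments=[[[7.2,-15.5,0],[0,0,-0.112]],[[7.2,-15.5,0],[0,0,-0.112]],[[7.2,-15.5,0],[0,0,-0.112]],[[7.2,-15.5,0],[0,0,-0.112]],[[7.2,-15.5,0],[0,0,-0.112]],[[0,0,0],[0,0,0]],[[0,0,0],[0,0,0]]])

```text
time: 4.35
eef_pos: [0.5248, -0.1626, 0.0908]
tcp_rot: [0.713, 0.701, -0.0, -0.001]
contact_force: [-0.7, 0.0, -0.8]
opening: 0.128
finger_force: 50.2
```

```bash
python3 - <<'E'
from h import *
s=readout.get_state();print(s['eef_pos'],2*np.arctan2(s['tcp_rot'][1],s['tcp_rot'][0])-np.pi/2,s['contact_force'],s['finger_force'],s['opening'])
a=cams.read_camera("top")[:,:,::-1];b=cams.read_camera("side")[:,:,::-1]
o=np.hstack([cv2.resize(a[150:310,330:530],None,fx=2,fy=2),cv2.resize(b[100:260,220:420],None,fx=2,fy=2)]);cv2.imwrite("pics/p1.png",o)
E
```

```text
[ 0.5248 -0.1626  0.0908] -0.018128864248828647 [-0.6573  0.0386 -0.7758] 50.19754707813263 0.12829753343014164
```

View pics/p1.png

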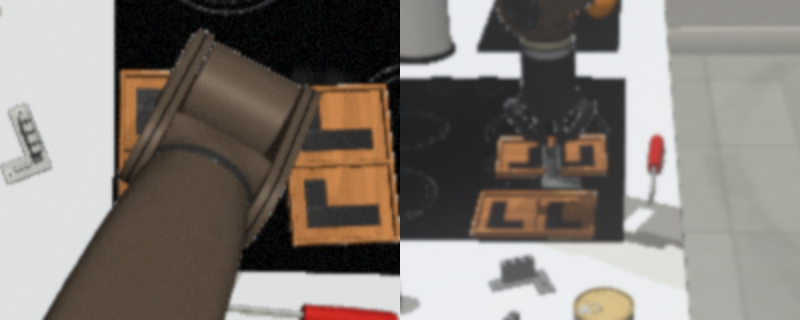

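The side view shows the clip held above the near bay, around (555,165) in the composite, with its side leg towards the robot. I'm lowering it now.

Emit:
step_arm(increments=[[[1.2,0,-25],[0,0,0]],[[0,0,-20],[0,0,0]],[[0,0,-12],[0,0,0]],[[0,0,-6],[0,0,0]],[[0,0,-4],[0,0,0]],[[0,0,0],[0,0,0]],[[0,0,0],[0,0,0]]])

```text
time: 5.03
eef_pos: [0.5268, -0.1625, 0.0249]
tcp_rot: [0.714, 0.701, 0.0, 0.001]
contact_force: [1.0, -0.8, -0.8]
opening: 0.131
finger_force: 50.2
```

Emit:
step_arm(increments=[[[0,0,-0.5],[0,0,0]],[[0,0,0],[0,0,0]],[[0,0,0],[0,0,0]],[[0,0,0],[0,0,0]],[[0,0,0],[0,0,0]],[[0,0,0],[0,0,0]]], fingers=0.3)

```text
time: 5.53
eef_pos: [0.5263, -0.1625, 0.0238]
tcp_rot: [0.714, 0.7, 0.0, 0.0]
contact_force: [-0.7, 0.2, -0.0]
opening: 0.651
finger_force: 0.0
```

Emit:
step_arm(increments=[[[0,0,15],[0,0,0]],[[0,0,30],[0,0,0]],[[0,0,40],[0,0,0]],[[0,0,0],[0,0,0]]])

```text
time: 5.87
eef_pos: [0.5309, -0.1648, 0.1168]
tcp_rot: [0.714, 0.7, 0.002, 0.007]
contact_force: [1.3, -0.4, 2.3]
opening: 0.649
finger_force: 0.0
```

Emit:
step_arm(increments=[[[-7,40,0],[0,0,0.07]],[[-7,40,0],[0,0,0.07]],[[-7,40,0],[0,0,0.07]],[[-7,40,0],[0,0,0.07]],[[-7,40,0],[0,0,0.07]],[[-7,40,0],[0,0,0.07]],[[-7,40,0],[0,0,0.07]],[[-7,40,0],[0,0,0.07]]])

```text
time: 6.53
eef_pos: [0.4697, 0.1594, 0.1089]
tcp_rot: [0.491, 0.871, 0.0, 0.0]
contact_force: [0.3, 0.4, -1.1]
opening: 0.651
finger_force: 0.0
```

Emit:
step_arm(increments=[[[-7,40,0],[0,0,0.07]],[[-7,40,0],[0,0,0.07]],[[-7,40,0],[0,0,0.07]],[[-7,40,0],[0,0,0.07]],[[-7,40,0],[0,0,0.07]],[[-7,40,0],[0,0,0.07]],[[0,0,0],[0,0,0]],[[0,0,0],[0,0,0]]])

```text
time: 7.2
eef_pos: [0.4275, 0.3995, 0.1085]
tcp_rot: [0.298, 0.954, 0.0, 0.0]
contact_force: [0.3, -0.5, -0.6]
opening: 0.648
finger_force: 0.0
```

Emit:
step_arm(increments=[[[0,-1,-30],[0,0,0]],[[0,0,-30],[0,0,0]],[[0,0,-18],[0,0,0]],[[0,0,-12],[0,0,0]],[[0,0,-6],[0,0,0]],[[0,0,0],[0,0,0]]])

```text
time: 7.7
eef_pos: [0.428, 0.3954, 0.0115]
tcp_rot: [0.301, 0.954, -0.001, -0.001]
contact_force: [0.2, 0.5, 0.8]
opening: 0.646
finger_force: 0.0
```

Emit:
step_arm(increments=[[[0,0,0],[0,0,0]],[[0,0,0],[0,0,0]],[[0,0,0],[0,0,0]],[[0,0,0],[0,0,0]],[[0,0,0],[0,0,0]],[[0,0,0],[0,0,0]],[[0,0,0],[0,0,0]]], fingers=-1)

```text
time: 8.28
eef_pos: [0.4294, 0.3973, 0.0143]
tcp_rot: [0.3, 0.954, 0.001, 0.001]
contact_force: [-0.2, -0.9, 6.2]
opening: 0.131
finger_force: 52.3
```

Emit:
step_arm(increments=[[[0,0,25],[0,0,0]],[[0,0,40],[0,0,0]],[[0,0,35],[0,0,0]],[[12,-37,0],[0,0,-0.065]],[[12,-37,0],[0,0,-0.065]],[[12,-37,0],[0,0,-0.065]],[[12,-37,0],[0,0,-0.065]],[[12,-37,0],[0,0,-0.065]]])

```text
time: 8.95
eef_pos: [0.4878, 0.21, 0.1123]
tcp_rot: [0.452, 0.892, -0.0, -0.0]
contact_force: [0.3, 0.5, 0.0]
opening: 0.127
finger_force: 51.4
```

Emit:
step_arm(increments=[[[12,-37,0],[0,0,-0.065]],[[12,-37,0],[0,0,-0.065]],[[12,-37,0],[0,0,-0.065]],[[12,-37,0],[0,0,-0.065]],[[12,-37,0],[0,0,-0.065]],[[12,-37,0],[0,0,-0.065]],[[12,-37,0],[0,0,-0.065]],[[12,-37,0],[0,0,-0.065]]])

```text
time: 9.62
eef_pos: [0.584, -0.0861, 0.1121]
tcp_rot: [0.666, 0.746, -0.0, -0.001]
contact_force: [1.1, 0.7, -0.6]
opening: 0.13
finger_force: 51.4
```

Emit:
step_arm(increments=[[[12,-37,0],[0,0,-0.065]],[[12,-37,0],[0,0,-0.065]],[[0,0,0],[0,0,0]],[[0,0,0],[0,0,0]]])

```text
time: 9.95
eef_pos: [0.6081, -0.1603, 0.112]
tcp_rot: [0.713, 0.701, -0.0, -0.0]
contact_force: [-0.2, -0.0, -0.4]
opening: 0.126
finger_force: 51.4
```

Next: lower to about 0.024, release and lift.

Emit:
step_arm(increments=[[[3,-2,-30],[0,0,0]],[[0,0,-30],[0,0,0]],[[0,0,-15],[0,0,0]],[[0,0,-7],[0,0,0]],[[0,0,-5],[0,0,0]],[[0,0,0],[0,0,0]],[[0,0,0],[0,0,0]]])

```text
time: 10.53
eef_pos: [0.6123, -0.1603, 0.027]
tcp_rot: [0.712, 0.702, 0.0, 0.001]
contact_force: [-0.4, 0.4, -0.4]
opening: 0.125
finger_force: 51.4
```

Emit:
step_arm(increments=[[[0,0,0],[0,0,0]],[[0,0,0],[0,0,0]],[[0,0,0],[0,0,0]],[[0,0,0],[0,0,0]],[[0,0,0],[0,0,0]],[[0,0,0],[0,0,0]]], fingers=0.3)

```text
time: 11.03
eef_pos: [0.6113, -0.1605, 0.0258]
tcp_rot: [0.712, 0.702, 0.0, 0.0]
contact_force: [0.4, 0.0, 0.0]
opening: 0.651
finger_force: 0.0
```

Emit:
step_arm(increments=[[[0,0,15],[0,0,0]],[[0,0,30],[0,0,0]],[[0,0,40],[0,0,0]],[[0,0,0],[0,0,0]],[[0,0,0],[0,0,0]]])

```text
time: 11.45
eef_pos: [0.6139, -0.1616, 0.116]
tcp_rot: [0.712, 0.702, 0.002, 0.004]
contact_force: [0.2, -1.2, 0.4]
opening: 0.648
finger_force: 0.0
```

Emit:
step_arm(increments=[[[-3.1,9.8,0],[0,0,0.122]],[[-3.1,9.8,0],[0,0,0.122]],[[-3.1,9.8,0],[0,0,0.122]],[[-3.1,9.8,0],[0,0,0.122]],[[-3.1,9.8,0],[0,0,0.122]],[[-3.1,9.8,0],[0,0,0.122]],[[-3.1,9.8,0],[0,0,0.122]],[[-3.1,9.8,0],[0,0,0.122]]])

```text
time: 12.12
eef_pos: [0.5854, -0.0813, 0.1097]
tcp_rot: [0.297, 0.955, 0.0, -0.001]
contact_force: [-1.5, -0.3, 0.5]
opening: 0.648
finger_force: 0.0
```

Emit:
step_arm(increments=[[[-3.1,9.8,0],[0,0,0.122]],[[-3.1,9.8,0],[0,0,0.122]],[[-3.1,9.8,0],[0,0,0.122]],[[-3.1,9.8,0],[0,0,0.122]],[[-3.1,9.8,0],[0,0,0.122]],[[-3.1,9.8,0],[0,0,0.122]],[[-3.1,9.8,0],[0,0,0.122]],[[-3.1,9.8,0],[0,0,0.122]]])

```text
time: 12.78
eef_pos: [0.5605, -0.003, 0.1097]
tcp_rot: [-0.185, 0.983, 0.0, -0.001]
contact_force: [-0.8, -0.6, 0.8]
opening: 0.649
finger_force: 0.0
```

Emit:
step_arm(increments=[[[0,0,-20],[0,0,0]],[[0,0,0],[0,0,0]],[[0,0,0],[0,0,0]]])

```text
time: 13.03
eef_pos: [0.5599, -0.0033, 0.0889]
tcp_rot: [-0.182, 0.983, 0.001, -0.002]
contact_force: [-0.4, 0.0, 0.5]
opening: 0.651
finger_force: 0.0
```

Emit:
step_arm(increments=[[[1,0,-30],[0,0,0]],[[0,0,-25],[0,0,0]],[[0,0,-13],[0,0,0]],[[0,0,-8],[0,0,0]],[[0,0,0],[0,0,0]]])

```text
time: 13.45
eef_pos: [0.5614, -0.0036, 0.0131]
tcp_rot: [-0.182, 0.983, 0.001, -0.002]
contact_force: [0.3, 0.1, 0.5]
opening: 0.654
finger_force: 0.0
```

Emit:
step_arm(increments=[[[0,0,0],[0,0,0]],[[0,0,0],[0,0,0]],[[0,0,0],[0,0,0]],[[0,0,0],[0,0,0]],[[0,0,0],[0,0,0]],[[0,0,0],[0,0,0]],[[0,0,0],[0,0,0]]], fingers=-1)

```text
time: 14.03
eef_pos: [0.564, -0.0039, 0.0163]
tcp_rot: [-0.183, 0.983, -0.001, 0.001]
contact_force: [-0.2, 0.3, 5.9]
opening: 0.127
finger_force: 52.9
```

Emit:
step_arm(increments=[[[0,0,25],[0,0,0]],[[0,0,40],[0,0,0]],[[0,0,35],[0,0,0]],[[0.3,-21.3,0],[0,0,-0.1165]],[[0.3,-21.3,0],[0,0,-0.1165]],[[0.3,-21.3,0],[0,0,-0.1165]],[[0.3,-21.3,0],[0,0,-0.1165]],[[0.3,-21.3,0],[0,0,-0.1165]]])

```text
time: 14.7
eef_pos: [0.5636, -0.1108, 0.1143]
tcp_rot: [0.11, 0.994, 0.0, -0.0]
contact_force: [0.5, 0.9, -1.7]
opening: 0.123
finger_force: 52.0
```

Emit:
step_arm(increments=[[[0.3,-21.3,0],[0,0,-0.1165]],[[0.3,-21.3,0],[0,0,-0.1165]],[[0.3,-21.3,0],[0,0,-0.1165]],[[0.3,-21.3,0],[0,0,-0.1165]],[[0.3,-21.3,0],[0,0,-0.1165]],[[0.3,-21.3,0],[0,0,-0.1165]],[[0.3,-21.3,0],[0,0,-0.1165]],[[0.3,-21.3,0],[0,0,-0.1165]]])

```text
time: 15.37
eef_pos: [0.566, -0.2812, 0.1141]
tcp_rot: [0.545, 0.838, 0.0, -0.001]
contact_force: [-0.1, -0.6, 0.3]
opening: 0.124
finger_force: 52.0
```

Emit:
step_arm(increments=[[[0.3,-21.3,0],[0,0,-0.1165]],[[0.3,-21.3,0],[0,0,-0.1165]],[[0.3,-21.3,0],[0,0,-0.1165]],[[0,0,0],[0,0,0]],[[0,0,0],[0,0,0]]])

```text
time: 15.78
eef_pos: [0.5669, -0.345, 0.114]
tcp_rot: [0.681, 0.733, 0.0, -0.001]
contact_force: [0.1, 0.4, -1.4]
opening: 0.128
finger_force: 52.0
```

Emit:
step_arm(increments=[[[0.5,0.5,-30],[0,0,0]],[[0,0,-30],[0,0,0]],[[0,0,-15],[0,0,0]],[[0,0,-7],[0,0,0]],[[0,0,-5],[0,0,0]],[[0,0,0],[0,0,0]],[[0,0,0],[0,0,0]]])

```text
time: 16.37
eef_pos: [0.569, -0.3444, 0.0291]
tcp_rot: [0.68, 0.733, 0.0, 0.001]
contact_force: [0.3, -0.3, -1.1]
opening: 0.127
finger_force: 52.0
```

Emit:
step_arm(increments=[[[0,0,0],[0,0,0]],[[0,0,0],[0,0,0]],[[0,0,0],[0,0,0]],[[0,0,0],[0,0,0]],[[0,0,0],[0,0,0]],[[0,0,0],[0,0,0]]], fingers=0.3)

```text
time: 16.87
eef_pos: [0.568, -0.344, 0.0278]
tcp_rot: [0.68, 0.733, 0.0, 0.0]
contact_force: [-0.5, 0.2, 0.0]
opening: 0.648
finger_force: 0.0
```

Emit:
step_arm(increments=[[[0,0,15],[0,0,0]],[[0,0,30],[0,0,0]],[[0,0,40],[0,0,0]],[[0,0,0],[0,0,0]],[[0,0,0],[0,0,0]]])

```text
time: 17.28
eef_pos: [0.5702, -0.3458, 0.1183]
tcp_rot: [0.68, 0.733, 0.0, 0.005]
contact_force: [-0.8, 0.7, 0.1]
opening: 0.653
finger_force: 0.0
```

Emit:
step_arm(increments=[[[-1.4,33.6,0],[0,0,0.1232]],[[-1.4,33.6,0],[0,0,0.1232]],[[-1.4,33.6,0],[0,0,0.1232]],[[-1.4,33.6,0],[0,0,0.1232]],[[-1.4,33.6,0],[0,0,0.1232]],[[-1.4,33.6,0],[0,0,0.1232]],[[-1.4,33.6,0],[0,0,0.1232]],[[-1.4,33.6,0],[0,0,0.1232]]])

```text
time: 17.95
eef_pos: [0.5556, -0.0733, 0.1118]
tcp_rot: [0.25, 0.968, 0.0, -0.001]
contact_force: [-0.6, 0.7, 0.1]
opening: 0.647
finger_force: 0.0
```

Emit:
step_arm(increments=[[[-1.4,33.6,0],[0,0,0.1232]],[[-1.4,33.6,0],[0,0,0.1232]],[[-1.4,33.6,0],[0,0,0.1232]],[[-1.4,33.6,0],[0,0,0.1232]],[[-1.4,33.6,0],[0,0,0.1232]],[[-1.4,33.6,0],[0,0,0.1232]],[[-1.4,33.6,0],[0,0,0.1232]],[[-1.4,33.6,0],[0,0,0.1232]]])

```text
time: 18.62
eef_pos: [0.5444, 0.1952, 0.1119]
tcp_rot: [-0.238, 0.971, 0.0, -0.001]
contact_force: [0.4, -0.2, -0.2]
opening: 0.65
finger_force: 0.0
```

Emit:
step_arm(increments=[[[-1.4,33.6,0],[0,0,0.1232]],[[-1.4,33.6,0],[0,0,0.1232]],[[0,0,-20],[0,0,0]],[[0,0,0],[0,0,0]],[[0,0,0],[0,0,0]]])

```text
time: 19.03
eef_pos: [0.5407, 0.2605, 0.0905]
tcp_rot: [-0.353, 0.936, 0.0, -0.003]
contact_force: [-0.3, 0.4, -0.1]
opening: 0.652
finger_force: 0.0
```

Emit:
step_arm(increments=[[[1,1,-30],[0,0,0]],[[0,0,-26],[0,0,0]],[[0,0,-13],[0,0,0]],[[0,0,-8],[0,0,0]],[[0,0,0],[0,0,0]]])

```text
time: 19.45
eef_pos: [0.5426, 0.2607, 0.014]
tcp_rot: [-0.352, 0.936, 0.0, -0.002]
contact_force: [-1.3, 0.7, 0.2]
opening: 0.653
finger_force: 0.0
```

Emit:
step_arm(increments=[[[0,0,0],[0,0,0]],[[0,0,0],[0,0,0]],[[0,0,0],[0,0,0]],[[0,0,0],[0,0,0]],[[0,0,0],[0,0,0]],[[0,0,0],[0,0,0]],[[0,0,0],[0,0,0]]], fingers=-1)

```text
time: 20.03
eef_pos: [0.5451, 0.2623, 0.0175]
tcp_rot: [-0.353, 0.936, -0.0, 0.002]
contact_force: [-0.3, -0.8, 6.2]
opening: 0.127
finger_force: 53.0
```

Emit:
step_arm(increments=[[[0,0,25],[0,0,0]],[[0,0,40],[0,0,0]],[[0,0,35],[0,0,0]],[[-3.5,-34,0],[0,0,-0.1232]],[[-3.5,-34,0],[0,0,-0.1232]],[[-3.5,-34,0],[0,0,-0.1232]],[[-3.5,-34,0],[0,0,-0.1232]],[[-3.5,-34,0],[0,0,-0.1232]]])

```text
time: 20.7
eef_pos: [0.5254, 0.0907, 0.1155]
tcp_rot: [-0.05, 0.999, -0.0, -0.0]
contact_force: [0.2, 0.3, -0.4]
opening: 0.124
finger_force: 52.1
```

Emit:
step_arm(increments=[[[-3.5,-34,0],[0,0,-0.1232]],[[-3.5,-34,0],[0,0,-0.1232]],[[-3.5,-34,0],[0,0,-0.1232]],[[-3.5,-34,0],[0,0,-0.1232]],[[-3.5,-34,0],[0,0,-0.1232]],[[-3.5,-34,0],[0,0,-0.1232]],[[-3.5,-34,0],[0,0,-0.1232]],[[-3.5,-34,0],[0,0,-0.1232]]])

```text
time: 21.37
eef_pos: [0.4975, -0.1815, 0.1154]
tcp_rot: [0.429, 0.903, 0.0, -0.0]
contact_force: [1.2, -0.3, -0.9]
opening: 0.127
finger_force: 52.1
```

Emit:
step_arm(increments=[[[-3.5,-34,0],[0,0,-0.1232]],[[-3.5,-34,0],[0,0,-0.1232]],[[-3.5,-34,0],[0,0,-0.1232]],[[-3.5,-34,0],[0,0,-0.1232]],[[-3.5,-34,0],[0,0,-0.1232]],[[0,0,0],[0,0,0]],[[0,0,0],[0,0,0]]])

```text
time: 21.95
eef_pos: [0.4801, -0.3514, 0.1153]
tcp_rot: [0.681, 0.732, 0.0, -0.0]
contact_force: [-0.5, 0.3, -1.2]
opening: 0.124
finger_force: 52.2
```

Emit:
step_arm(increments=[[[2,1.5,-30],[0,0,0]],[[0,0,-30],[0,0,0]],[[0,0,-15],[0,0,0]],[[0,0,-7],[0,0,0]],[[0,0,-5],[0,0,0]],[[0,0,0],[0,0,0]],[[0,0,0],[0,0,0]]])

```text
time: 22.53
eef_pos: [0.4836, -0.3486, 0.0298]
tcp_rot: [0.68, 0.733, -0.0, 0.001]
contact_force: [0.1, 0.5, -0.4]
opening: 0.125
finger_force: 52.1
```

Emit:
step_arm(increments=[[[0,0,0],[0,0,0]],[[0,0,0],[0,0,0]],[[0,0,0],[0,0,0]],[[0,0,0],[0,0,0]],[[0,0,0],[0,0,0]],[[0,0,0],[0,0,0]]], fingers=0.3)

```text
time: 23.03
eef_pos: [0.4828, -0.3487, 0.0288]
tcp_rot: [0.68, 0.733, -0.0, 0.0]
contact_force: [-0.9, 0.2, 0.1]
opening: 0.649
finger_force: 0.0
```

Emit:
step_arm(increments=[[[0,0,15],[0,0,0]],[[0,0,30],[0,0,0]],[[0,0,40],[0,0,0]],[[0,-41,10],[0,0,0]],[[0,-41,10],[0,0,0]],[[0,-41,10],[0,0,0]],[[0,-41,10],[0,0,0]],[[0,-41,10],[0,0,0]]])

```text
time: 23.7
eef_pos: [0.4825, -0.5527, 0.1636]
tcp_rot: [0.68, 0.733, 0.0, 0.0]
contact_force: [0.8, -0.3, -0.1]
opening: 0.649
finger_force: 0.0
```

Emit:
step_arm(increments=[[[-10,-39,10],[0,0,0]],[[-20,-35,10],[0,0,0]],[[-20,-35,10],[0,0,0]],[[0,0,0],[0,0,0]],[[0,0,0],[0,0,0]]])

```text
time: 24.12
eef_pos: [0.4308, -0.6625, 0.1934]
tcp_rot: [0.682, 0.731, -0.0, 0.001]
contact_force: [1.5, 0.4, -0.0]
opening: 0.651
finger_force: 0.0
```

```bash
python3 - <<'E'
from h import *
a=cams.read_camera("top")[:,:,::-1];b=cams.read_camera("side")[:,:,::-1];cv2.imwrite("pics/topE.png",a);cv2.imwrite("pics/sideE.png",b)
o=np.zeros((560,800,3),np.uint8);o[:260]=cv2.resize(a[180:310,140:540],None,fx=2,fy=2)
o[262:262+288,:400]=cv2.resize(a[178:286,380:530],(400,288),interpolation=cv2.INTER_CUBIC)
o[262:262+288,402:]=cv2.resize(b[150:240,240:365],(398,288),interpolation=cv2.INTER_CUBIC);cv2.imwrite("pics/end.png",o)
E
```

```text
(no output)
```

View pics/end.png

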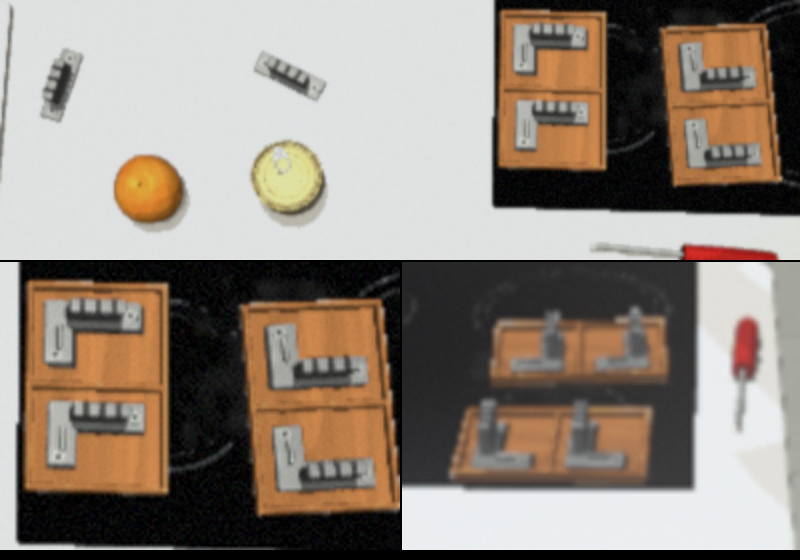

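All four clips lie flat on their outlines, at composite pixels (550,45), (550,118), (715,72) and (722,148), with no black showing. The straight clips, tin and orange are at the same pixels as before, and the arm is clear.

```bash
python3 -c "
from plant import sign_off;print(sign_off())"
```

```text
the job is handed in; nothing more can be done
None
```

I laid all four L clips flat on their matching outlines, one per bay, left the straight clips, tin and orange where they were, and handed the job in at about 24 s; the sign-off returned no verdict.

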